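Re-queue specimen jars in reverse order

TASK

The second reading goes last-in, first-out: move the four specimen jars from the white incoming rack into the empty steel rack beside it, one jar standing in each compartment, so that along the row they stand in the reverse of the order in which they stand now. (If they read A B C D from left to right now, they must read D C B A from left to right in the steel rack.) Never tip a jar over, and leave the amber bottle and the open cup beyond the tray where they are.

Things in the scene. Friction and masses are not known exactly. Their poses are not given: they have to be found in the camera images.
- jar_tall_mid (a point): Tall slim round specimen jar, white plastic: body 40 mm diameter and 78 mm high, grey lid 43 mm diameter on top, 96 mm high in all. Origin half-way up its axis; z up, x across the row (within 0.35 rad). 60 to 130 g. Starts upright in any compartment of the white rack (built like the steel one). Grip it at its centre height across the row (along x): fingertips then clear the rims.
- jar_wide_mid (a point): Short squat round specimen jar, white plastic: body about 44 mm diameter and 60 mm high, broad grey lid 52 mm diameter and 12 mm thick on top, 72 mm high in all. Origin half-way up its axis; z up, x across the row (within 0.35 rad). 60 to 130 g. Starts upright in any compartment of the white rack (built like the steel one). Grip it at its centre height across the row (along x): fingertips then clear the rims.
- jar_square_mid (a point): Square specimen jar, white plastic: body 40 x 40 mm and 60 mm high (sides along its x and y), round grey cap 34 mm diameter on top, 76 mm high in all. Origin half-way up its axis; z up, x across the row (within 0.35 rad). 60 to 130 g. Starts upright in any compartment of the white rack (built like the steel one). Grip it at its centre height across the row (along x): fingertips then clear the rims.
- jar_neck_mid (a point): Round narrow-necked specimen bottle, white plastic: body 42 mm diameter up to 60 mm, sloping shoulder to 72 mm, small grey cap 23 mm diameter on top, 92 mm high in all. Origin half-way up its axis; z up, x across the row (within 0.35 rad). 60 to 130 g. Starts upright in any compartment of the white rack (built like the steel one). Grip it at its centre height across the row (along x): fingertips then clear the rims.
- well_1: Open square compartment 1 of 4 of the fixed steel rack, empty: inner 60 x 60 mm, walls 2 mm, rim 10 mm above its inner floor. Origin: centre of the inner floor, 9 mm above the bench (as in the white rack); z up, y along the row, x across. Pitch 64 mm; well_1 is leftmost seen from the robot (+y), well_4 rightmost. The steel rack is left or right of the white one, roughly in line.
- well_2: Open square compartment 2 of 4 of the fixed steel rack, empty: inner 60 x 60 mm, walls 2 mm, rim 10 mm above its inner floor. Origin: centre of the inner floor, 9 mm above the bench (as in the white rack); z up, y along the row, x across. Pitch 64 mm; well_1 is leftmost seen from the robot (+y), well_4 rightmost. The steel rack is left or right of the white one, roughly in line.
- well_3: Open square compartment 3 of 4 of the fixed steel rack, empty: inner 60 x 60 mm, walls 2 mm, rim 10 mm above its inner floor. Origin: centre of the inner floor, 9 mm above the bench (as in the white rack); z up, y along the row, x across. Pitch 64 mm; well_1 is leftmost seen from the robot (+y), well_4 rightmost. The steel rack is left or right of the white one, roughly in line.
- well_4: Open square compartment 4 of 4 of the fixed steel rack, empty: inner 60 x 60 mm, walls 2 mm, rim 10 mm above its inner floor. Origin: centre of the inner floor, 9 mm above the bench (as in the white rack); z up, y along the row, x across. Pitch 64 mm; well_1 is leftmost seen from the robot (+y), well_4 rightmost. The steel rack is left or right of the white one, roughly in line.
- mountant_mid (a point): Bystander: amber bottle with black cap, 44 mm diameter, 85 mm high, standing on the bench beyond the tray. Origin half-way up. Leave it alone.
- cup_mid (a point): Bystander: open white cup, 64 mm rim diameter, 45 mm high, standing on the bench beyond the tray. Origin half-way up. Leave it alone.
Things that resemble listed ones, but are neither listed nor needed, are in the scene too. Leave any blue or red look-alike of the part that bears jar_tall_mid alone.

How it is judged (in metres and radians):
At the end, for the whole second after the job is handed in: Each of the four jars stands upright (within 0.1 rad) and still on the floor of its own steel compartment (axis within 16 mm of the compartment's centre, height within 5 mm), released, in the reverse of the starting order along the row: the jar that was leftmost is rightmost, and so on (((horizontal distance between jar_tall_mid and well_1 below 0.016 m and z of jar_tall_mid in the frame of well_1 between 0.043 and 0.053 m and world y of well_1 below 0.1 m and distance of jar_tall_mid from where it was at the start of the episode between 0 and 0.1361 m) or (horizontal distance between jar_tall_mid and well_1 below 0.016 m and z of jar_tall_mid in the frame of well_1 between 0.043 and 0.053 m and world y of well_1 above 0.1 m and distance of jar_tall_mid from where it was at the start of the episode between 0.4554 and 1 m) or (horizontal distance between jar_tall_mid and well_2 below 0.016 m and z of jar_tall_mid in the frame of well_2 between 0.043 and 0.053 m and world y of well_1 below 0.1 m and distance of jar_tall_mid from where it was at the start of the episode between 0.2015 and 0.2634 m) or (horizontal distance between jar_tall_mid and well_2 below 0.016 m and z of jar_tall_mid in the frame of well_2 between 0.043 and 0.053 m and world y of well_1 above 0.1 m and distance of jar_tall_mid from where it was at the start of the episode between 0.3267 and 0.3918 m) or (horizontal distance between jar_tall_mid and well_3 below 0.016 m and z of jar_tall_mid in the frame of well_3 between 0.043 and 0.053 m and world y of well_1 below 0.1 m and distance of jar_tall_mid from where it was at the start of the episode between 0.3278 and 0.3915 m) or (horizontal distance between jar_tall_mid and well_3 below 0.016 m and z of jar_tall_mid in the frame of well_3 between 0.043 and 0.053 m and world y of well_1 above 0.1 m and distance of jar_tall_mid from where it was at the start of the episode between 0.1987 and 0.2637 m) or (horizontal distance between jar_tall_mid and well_4 below 0.016 m and z of jar_tall_mid in the frame of well_4 between 0.043 and 0.053 m and world y of well_1 below 0.1 m and distance of jar_tall_mid from where it was at the start of the episode between 0.4545 and 1 m) or (horizontal distance between jar_tall_mid and well_4 below 0.016 m and z of jar_tall_mid in the frame of well_4 between 0.043 and 0.053 m and world y of well_1 above 0.1 m and distance of jar_tall_mid from where it was at the start of the episode between 0 and 0.1391 m)) and angle between each of jar_tall_mid, jar_wide_mid, jar_square_mid, jar_neck_mid's own z axis and vertical below 0.1 rad and linear speed of each of jar_tall, jar_wide, jar_square, jar_neck below 0.02 m/s and angular speed of each of jar_tall, jar_wide, jar_square, jar_neck below 0.2 rad/s and ((horizontal distance between jar_wide_mid and well_1 below 0.016 m and z of jar_wide_mid in the frame of well_1 between 0.031 and 0.041 m and world y of well_1 below 0.1 m and distance of jar_wide_mid from where it was at the start of the episode between 0 and 0.1361 m) or (horizontal distance between jar_wide_mid and well_1 below 0.016 m and z of jar_wide_mid in the frame of well_1 between 0.031 and 0.041 m and world y of well_1 above 0.1 m and distance of jar_wide_mid from where it was at the start of the episode between 0.4554 and 1 m) or (horizontal distance between jar_wide_mid and well_2 below 0.016 m and z of jar_wide_mid in the frame of well_2 between 0.031 and 0.041 m and world y of well_1 below 0.1 m and distance of jar_wide_mid from where it was at the start of the episode between 0.2015 and 0.2634 m) or (horizontal distance between jar_wide_mid and well_2 below 0.016 m and z of jar_wide_mid in the frame of well_2 between 0.031 and 0.041 m and world y of well_1 above 0.1 m and distance of jar_wide_mid from where it was at the start of the episode between 0.3267 and 0.3918 m) or (horizontal distance between jar_wide_mid and well_3 below 0.016 m and z of jar_wide_mid in the frame of well_3 between 0.031 and 0.041 m and world y of well_1 below 0.1 m and distance of jar_wide_mid from where it was at the start of the episode between 0.3278 and 0.3915 m) or (horizontal distance between jar_wide_mid and well_3 below 0.016 m and z of jar_wide_mid in the frame of well_3 between 0.031 and 0.041 m and world y of well_1 above 0.1 m and distance of jar_wide_mid from where it was at the start of the episode between 0.1987 and 0.2637 m) or (horizontal distance between jar_wide_mid and well_4 below 0.016 m and z of jar_wide_mid in the frame of well_4 between 0.031 and 0.041 m and world y of well_1 below 0.1 m and distance of jar_wide_mid from where it was at the start of the episode between 0.4545 and 1 m) or (horizontal distance between jar_wide_mid and well_4 below 0.016 m and z of jar_wide_mid in the frame of well_4 between 0.031 and 0.041 m and world y of well_1 above 0.1 m and distance of jar_wide_mid from where it was at the start of the episode between 0 and 0.1391 m)) and ((horizontal distance between jar_square_mid and well_1 below 0.016 m and z of jar_square_mid in the frame of well_1 between 0.033 and 0.043 m and world y of well_1 below 0.1 m and distance of jar_square_mid from where it was at the start of the episode between 0 and 0.1361 m) or (horizontal distance between jar_square_mid and well_1 below 0.016 m and z of jar_square_mid in the frame of well_1 between 0.033 and 0.043 m and world y of well_1 above 0.1 m and distance of jar_square_mid from where it was at the start of the episode between 0.4554 and 1 m) or (horizontal distance between jar_square_mid and well_2 below 0.016 m and z of jar_square_mid in the frame of well_2 between 0.033 and 0.043 m and world y of well_1 below 0.1 m and distance of jar_square_mid from where it was at the start of the episode between 0.2015 and 0.2634 m) or (horizontal distance between jar_square_mid and well_2 below 0.016 m and z of jar_square_mid in the frame of well_2 between 0.033 and 0.043 m and world y of well_1 above 0.1 m and distance of jar_square_mid from where it was at the start of the episode between 0.3267 and 0.3918 m) or (horizontal distance between jar_square_mid and well_3 below 0.016 m and z of jar_square_mid in the frame of well_3 between 0.033 and 0.043 m and world y of well_1 below 0.1 m and distance of jar_square_mid from where it was at the start of the episode between 0.3278 and 0.3915 m) or (horizontal distance between jar_square_mid and well_3 below 0.016 m and z of jar_square_mid in the frame of well_3 between 0.033 and 0.043 m and world y of well_1 above 0.1 m and distance of jar_square_mid from where it was at the start of the episode between 0.1987 and 0.2637 m) or (horizontal distance between jar_square_mid and well_4 below 0.016 m and z of jar_square_mid in the frame of well_4 between 0.033 and 0.043 m and world y of well_1 below 0.1 m and distance of jar_square_mid from where it was at the start of the episode between 0.4545 and 1 m) or (horizontal distance between jar_square_mid and well_4 below 0.016 m and z of jar_square_mid in the frame of well_4 between 0.033 and 0.043 m and world y of well_1 above 0.1 m and distance of jar_square_mid from where it was at the start of the episode between 0 and 0.1391 m)) and ((horizontal distance between jar_neck_mid and well_1 below 0.016 m and z of jar_neck_mid in the frame of well_1 between 0.041 and 0.051 m and world y of well_1 below 0.1 m and distance of jar_neck_mid from where it was at the start of the episode between 0 and 0.1361 m) or (horizontal distance between jar_neck_mid and well_1 below 0.016 m and z of jar_neck_mid in the frame of well_1 between 0.041 and 0.051 m and world y of well_1 above 0.1 m and distance of jar_neck_mid from where it was at the start of the episode between 0.4554 and 1 m) or (horizontal distance between jar_neck_mid and well_2 below 0.016 m and z of jar_neck_mid in the frame of well_2 between 0.041 and 0.051 m and world y of well_1 below 0.1 m and distance of jar_neck_mid from where it was at the start of the episode between 0.2015 and 0.2634 m) or (horizontal distance between jar_neck_mid and well_2 below 0.016 m and z of jar_neck_mid in the frame of well_2 between 0.041 and 0.051 m and world y of well_1 above 0.1 m and distance of jar_neck_mid from where it was at the start of the episode between 0.3267 and 0.3918 m) or (horizontal distance between jar_neck_mid and well_3 below 0.016 m and z of jar_neck_mid in the frame of well_3 between 0.041 and 0.051 m and world y of well_1 below 0.1 m and distance of jar_neck_mid from where it was at the start of the episode between 0.3278 and 0.3915 m) or (horizontal distance between jar_neck_mid and well_3 below 0.016 m and z of jar_neck_mid in the frame of well_3 between 0.041 and 0.051 m and world y of well_1 above 0.1 m and distance of jar_neck_mid from where it was at the start of the episode between 0.1987 and 0.2637 m) or (horizontal distance between jar_neck_mid and well_4 below 0.016 m and z of jar_neck_mid in the frame of well_4 between 0.041 and 0.051 m and world y of well_1 below 0.1 m and distance of jar_neck_mid from where it was at the start of the episode between 0.4545 and 1 m) or (horizontal distance between jar_neck_mid and well_4 below 0.016 m and z of jar_neck_mid in the frame of well_4 between 0.041 and 0.051 m and world y of well_1 above 0.1 m and distance of jar_neck_mid from where it was at the start of the episode between 0 and 0.1391 m))); the robot touches nothing.
It fails at once if a jar is tipped by more than 0.6 rad (angle between any of jar_tall_mid, jar_wide_mid, jar_square_mid, jar_neck_mid's own z axis and vertical above 0.6 rad).
It fails at once if the amber bottle or the cup is moved by more than 25 mm (distance of any of mountant_mid, cup_mid from where it was at the start of the episode above 0.025 m).
It also fails if it takes over 122 s, if anything falls off the work surface, if the arm or the gripper's body presses on something with over 40 N, if the wrist force passes 120 N, or if a joint passes its speed limit or range.

ROBOT

A 6-joint arm with a two-finger parallel gripper is mounted at the origin on the work surface. World frame = base frame: x ahead of the robot, y to its left, z up, the work surface at z = 0. Lengths are in m, angles in degrees, forces in N, time in s.
With the tool pointing down it reaches from about 0.325 to 0.85 m from the base axis. Payload 15.5 kg.
Tool frame: the origin (TCP) lies between the finger pads; the fingertips stand nose_length ahead of it and the grasp point (between the pads) lies 3 mm ahead of it (nose_length is the distance from the TCP to the fingertips, in m); z points along the fingers, y is the line along which they close (so a half turn about z gives the same grasp; the last joint's range is limited). The gripper opens to 91 mm and grips with 3 to 60 N. Pads are 32 mm wide; open, the fingers measure 118 mm over their backs; the gripper's body (76 mm by 178 mm) begins 60 mm behind the grasp point.
Start: joints at [-82.363, 28.281, 77.091, -0, 74.628, -5.472], TCP at [0.142, -0.609, 0.236] pointing down, gripper open.
Joint ranges: [-166.48, 166.48], [-47.26, 123.95], [12.59, 153.08], [-70.14, 250.14], [6.76, 159.57], [-176.63, 176.63]. Speed limits (degrees/s): [108.29, 108.29, 147.25, 172.46, 172.46, 172.46].

INTERFACE

Orientations are given as a 3x3 rotation matrix whose columns are the frame's x, y, z axes.
In Python, from rig import get_obs, camera, calibration, job_done, nose_length gives the robot as it stands.
- The arm moves only by the tool move_arm, never from a script. Its argument "rows" is a list of rows, each an object of numbers: "dx", "dy", "dz": the shift along the tool's x, y, z each as a share of 0.75 m, from -1 to 1; "wx", "wy", "wz": the turn, a rotation vector about the tool's x, y, z each as a share of 5 degrees, from -1 to 1. In form: [{"dx": .., "dy": .., "dz": .., "wx": .., "wy": .., "wz": ..}, ...]. A call has 1 to 10 rows; each row shifts and turns the commanded pose from where the row before left it, along the tool's axes as they then stand; what a row does not reach is not made up. A row lasts 1/12 s, in which the tool goes at most 41.7 mm and 7.16 degrees, less where a joint would pass 70% of its speed; a pose out of reach is approached as far as the arm can. A call with a number of a shift or a turn outside -1 to 1 is refused whole. A call with a gripper value outside its range is refused whole. "jaw" is the opening, from -1 (shut) to 1 (fully open), set as the call begins (left out, the last holds). The fingers move at their own pace and stop on an object; "squeeze" is the grip in N (left out, the last holds). Time passes only in rows, so rows that do not move let the fingers close. It gives the time, the measured TCP pose, the force, the opening and the grip force at its end, in the units of the state.
- get_obs(): the state, without advancing time (a new reading comes with each control period).
- camera(name): name is "scene" or "side" or "wrist"; returns (picture, depth): 420x560x3 uint8, red, green, blue; 420x560 float32, m along the optical axis (not along the pixel's ray), 0 where there is no reading.
- calibration(name): a dict with "K" (3x3 intrinsics, pixels), "k1" (the pictures are not rectified: a ray, as slopes to the right and down, at radius r is drawn at 1 + k1 r^2 times it, then the intrinsics apply), "cam_to_world" (4x4, takes a point from camera to world coordinates). Camera axes: x right, y down, z forward; pixel columns grow to the right and rows downward; lengths in m; the calibration is good to about 2 mm. A picture is of the moment at which its call begins: read the wrist's pose just before it. calibration takes no time and is no camera call; for the wrist camera it gives the pose at the moment of the call.
- job_done(): hands the job in; it is judged then, once.
The state is a dict: "clock": time; "q": joint angles; "joint_velocities": joint speeds; "joint_efforts": joint torques, N m; "position": TCP position; "orientation": TCP orientation; "wrist_force": force on the tool from outside, world axes, zero at the start; "wrist_torque": the same for the moment, N m; "finger_gap": finger opening in m; "grip_force": force on a finger pad.
Only numpy, scipy, OpenCV 4.12 (cv2) and the standard library are available. Lean on these libraries where they do the work, as an engineer would, in place of code of your own. Each camera call takes 0.05 s, during which the arm holds its last target. There are 200 camera calls.

## Working session

There is one attempt and no reset: what is moved stays moved. The work goes in short steps, Python scripts to look and compute and a tool call to move; the robot and the scene stay as the last step left them, time stands still between calls to the robot, and variables do not carry over. Pictures are saved under pics/ and viewed, at most 14 in all, crops included, and the job is handed in when it is done.

Besides the shell and the picture viewer there is one more tool, called after "Call:" as name(argument=value, ...) on one line, values as JSON. move_arm: Moves the arm, as the interface text tells. Its arguments: {"type":"object","properties":{"rows":{"type":"array","items":{"type":"object","properties":{"dx":{"type":"number"},"dy":{"type":"number"},"dz":{"type":"number"},"wx":{"type":"number"},"wy":{"type":"number"},"wz":{"type":"number"}}}},"jaw":{"type":"number"},"squeeze":{"type":"number"}},"required":["rows"]}

```bash
mkdir -p pics; cat > h.py <<'E'
import numpy as np,cv2
from rig import *
def snap(n,f):
    c=calibration(n);p,d=camera(n);cv2.imwrite('pics/'+f,p[:,:,::-1]);return p,d,c
def rays(c,uv):
    K=np.array(c['K'],float);uv=np.atleast_2d(np.array(uv,float))
    xy=cv2.undistortPoints(uv[:,None],K,np.array([c['k1'],0,0,0.]))[:,0]
    T=np.array(c['cam_to_world']);r=np.c_[xy,np.ones(len(xy))]
    return T[:3,3],r@T[:3,:3].T
def onplane(c,uv,z):
    o,r=rays(c,uv);return o+r*((z-o[2])/r[:,2:])
def pts(c,d,uv):
    o,r=rays(c,uv);uv=np.atleast_2d(uv).astype(int);return o+r*d[uv[:,1],uv[:,0]][:,None]
E
python3 - <<'E'
from h import *
import pickle
o={}
for n in('scene','side','wrist'):
    o[n]=snap(n,n+'0.png');print(n,np.array(o[n][2]['cam_to_world']).round(3).tolist(),np.array(o[n][2]['K']).tolist(),o[n][2]['k1'])
pickle.dump(o,open('o.pkl','wb'));print(nose_length,get_obs())
a=np.hstack([o['scene'][0],o['side'][0]])
E
```

```text
scene [[0.659, 0.424, -0.621, 0.98], [0.752, -0.384, 0.536, -0.325], [-0.011, -0.82, -0.572, 0.442], [0.0, 0.0, 0.0, 1.0]] [[381.44124795588556, 0.0, 277.7475856541052], [0.0, 381.44124795588556, 207.66754379195962], [0.0, 0.0, 1.0]] -0.05741598722458659
side [[0.997, -0.061, 0.049, 0.519], [-0.077, -0.667, 0.741, -0.671], [-0.012, -0.743, -0.67, 0.67], [0.0, 0.0, 0.0, 1.0]] [[488.98544325678597, 0.0, 282.43027571137253], [0.0, 488.98544325678597, 203.41847811401658], [0.0, 0.0, 1.0]] -0.12006278209082104
wrist [[0.227, -0.934, -0.277, 0.221], [-0.974, -0.218, -0.064, -0.591], [-0.001, 0.284, -0.959, 0.384], [0.0, 0.0, 0.0, 1.0]] [[352.40308939342714, 0.0, 278.29767209012954], [0.0, 352.40308939342714, 204.81236926895605], [0.0, 0.0, 1.0]] -0.026248473230669218
0.022 {'clock': 0.15, 'q': array([-8.23624703e+01,  2.83058506e+01,  7.71168164e+01,  2.58285877e-03,
        7.46283370e+01, -5.47323632e+00]), 'joint_velocities': array([-0.05136276, -0.10691592, -0.11259502, -0.02841963,  0.03129596,
       -0.00020559]), 'joint_efforts': array([ 1.95857465e-03, -8.79196572e+01, -3.82050633e+01,  7.05861300e-02,
        5.01338847e-02, -4.66122594e-05]), 'position': array([ 0.14173939, -0.60845884,  0.23549729]), 'orientation': array([[ 9.73936081e-01,  2.26822626e-01, -7.52297458e-05],
       [ 2.26822603e-01, -9.73935685e-01,  8.88067057e-04],
       [ 1.28164768e-04, -8.81984356e-04, -9.99999603e-01]]), 'wrist_force': array([ 0.35012451, -0.4507809 , -0.29707049]), 'wrist_torque': array([-0.07358706, -0.01166581,  0.01067768]), 'grip_force': 0.0, 'finger_gap': 0.09119625342191308}
```

View pics/scene0.png

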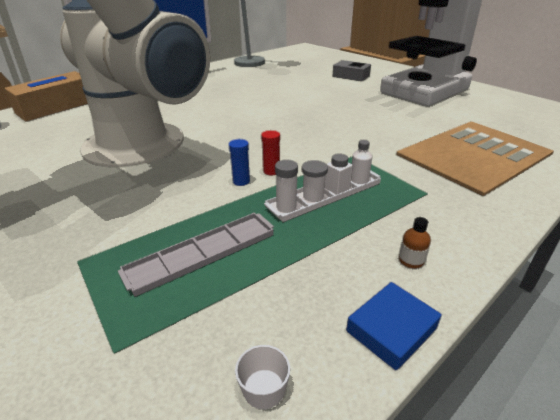

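View pics/side0.png

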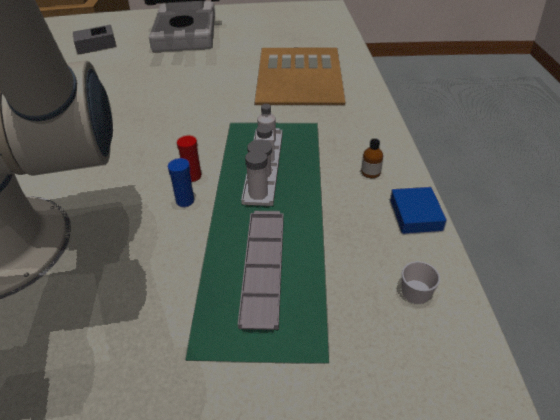

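Candidates seen in the scene view:
- Neck bottle (362,162), square (340,175), wide (315,182) and tall (287,186) stand in the white rack.
- The blue (240,162) and red (271,153) look-alikes are outside the rack, so I leave them alone.
- The amber bottle is at (415,243) and the cup at (264,377).

From +y, the order is neck, square, wide, tall. In the steel rack on the −y side, well_1 to well_4 must therefore hold tall, wide, square, neck.

```bash
cat > m.py <<'E'
from h import *
import pickle
o=pickle.load(open('o.pkl','rb'))
V,U=np.mgrid[0:420,0:560];uv=np.c_[U.ravel(),V.ravel()]
for n in('scene','side'):
    p,d,c=o[n];P=pts(c,d,uv).reshape(420,560,3);ok=d>0
    x,y,z=P[...,0],P[...,1],P[...,2]
    hsv=cv2.cvtColor(p,cv2.COLOR_RGB2HSV)
    g=ok&(hsv[...,0]>60)&(hsv[...,0]<90)&(hsv[...,1]>100)&(abs(z)<.02)
    print(n,'tray z',np.median(z[g]),'x',np.percentile(x[g],[1,99]),'y',np.percentile(y[g],[1,99]))
    # tall things
    m=(ok&(z>.05)&(z<.13)&(x>.3)&(x<.8)&(y>-.5)&(y<.5)).astype(np.uint8)
    # tops clusters: near-horizontal neighbourhood, within 3mm of local max
    k,l,s,ce=cv2.connectedComponentsWithStats(m)
    for i in range(1,k):
        if s[i,4]>60:
            q=P[l==i];print(' blob',ce[i].round(),s[i,4],'lo',np.percentile(q,2,axis=0).round(3),'hi',np.percentile(q,98,axis=0).round(3))
    # steel rack rim: z 14..24, not green
    r=ok&(z>.013)&(z<.024)&(hsv[...,1]<90)&(x>.4)&(x<.75)&(y>-.4)&(y<.4)
    k,l,s,ce=cv2.connectedComponentsWithStats(r.astype(np.uint8))
    for i in range(1,k):
        if s[i,4]>60:
            q=P[l==i];R=cv2.minAreaRect((q[:,:2]*1000).astype(np.float32));print(' rim',ce[i].round(),s[i,4],np.array(R[0]).round(1),np.array(R[1]).round(1),R[2],'z',np.median(q[:,2]))
E
python3 m.py
python3 - <<'E'
import cv2
a=cv2.imread('pics/scene0.png')[130:225,225:400];cv2.imwrite('pics/crop.png',cv2.resize(a,None,fx=4,fy=4,interpolation=cv2.INTER_CUBIC))
E
```

```text
scene tray z 0.004039348171284596 x [0.41041931 0.65982929] y [-0.28696278  0.34501484]
 blob [270. 143.] 456 lo [0.364 0.154 0.051] hi [0.398 0.19  0.097]
 blob [238. 152.] 492 lo [0.352 0.075 0.051] hi [0.388 0.11  0.097]
 blob [336. 165.] 1429 lo [0.511 0.137 0.051] hi [0.567 0.292 0.101]
 blob [286. 177.] 718 lo [0.505 0.073 0.052] hi [0.54  0.109 0.106]
 blob [418. 233.] 565 lo [0.753 0.132 0.051] hi [0.788 0.161 0.086]
 rim [322. 196.] 882 [536.  189.7] [270.2  66.6] 81.0204849243164 z 0.017983189722628273
 rim [313. 197.] 94 [538.1 151.5] [41.2 19. ] 45.52265548706055 z 0.01874413132573341
 rim [194. 251.] 1483 [ 520.3 -103. ] [268.6  68.5] 83.8938217163086 z 0.017791262143147857
side tray z 0.004774618513704421 x [0.40406161 0.65340468] y [-0.28636621  0.34875356]
 blob [261. 147.] 1534 lo [0.501 0.073 0.053] hi [0.562 0.287 0.107]
 blob [183. 162.] 1061 lo [0.35  0.074 0.052] hi [0.396 0.19  0.099]
 blob [373. 150.] 301 lo [0.75  0.132 0.051] hi [0.783 0.161 0.088]
 rim [264. 181.] 434 [534.9 190.5] [276.6  64.5] 81.27910614013672 z 0.019064844745030285
 rim [262. 270.] 1097 [ 519.2 -102.5] [272.3  64.7] 83.7122573852539 z 0.0188974563252865
```

View pics/crop.png

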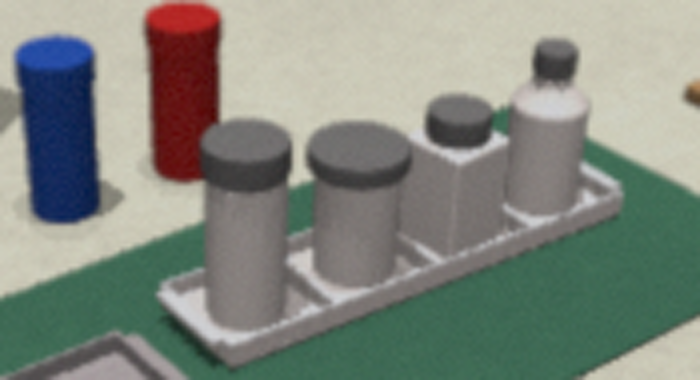

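The crop confirms the row: from left to right seen by this camera it reads tall, wide, square, neck, with the blue and red look-alikes outside the rack. I'll turn the tool to line up with the row first.

Call:
move_arm(rows=[{"wz": -1},{"wz": -1},{"wz": -1},{"wz": -1},{"wz": -1},{"wz": -1},{"wz": -1},{"wz": -1},{"wz": -1},{"wz": -1}], jaw=1)

```text
validation failed for argument at $.ro...
```

Call:
move_arm(rows=[{"wz": -1},{"wz": -1},{"wz": -1},{"wz": -1},{"dx": 0.05,"dy": 0.04},{"dx": 0.05,"dy": 0.04},{"dx": 0.05,"dy": 0.04},{"dx": 0.05,"dy": 0.04},{"dx": 0.05,"dy": 0.04},{"dx": 0.05,"dy": 0.04}])

```text
validation failed for argument at $.ro...
```

Call:
move_arm(rows=[{"dx": 0,"dy": 0,"dz": 0,"wx": 0,"wy": 0,"wz": -1},{"dx": 0,"dy": 0,"dz": 0,"wx": 0,"wy": 0,"wz": -1},{"dx": 0,"dy": 0,"dz": 0,"wx": 0,"wy": 0,"wz": -1},{"dx": 0,"dy": 0,"dz": 0,"wx": 0,"wy": 0,"wz": -1},{"dx": 0,"dy": 0,"dz": 0,"wx": 0,"wy": 0,"wz": -1},{"dx": 0,"dy": 0,"dz": 0,"wx": 0,"wy": 0,"wz": -1},{"dx": 0,"dy": 0,"dz": 0,"wx": 0,"wy": 0,"wz": -1},{"dx": 0,"dy": 0,"dz": 0,"wx": 0,"wy": 0,"wz": -1},{"dx": 0,"dy": 0,"dz": 0,"wx": 0,"wy": 0,"wz": -1},{"dx": 0,"dy": 0,"dz": 0,"wx": 0,"wy": 0,"wz": -1}], jaw=1)

```text
clock: 0.98
position: [0.1417, -0.6086, 0.2357]
orientation: [[0.448, 0.894, -0.0], [0.894, -0.448, 0.001], [0.0, -0.0, -1.0]]
wrist_force: [-0.1, -0.4, -0.2]
finger_gap: 0.0911
grip_force: 0.0
```

Call:
move_arm(rows=[{"dx": 0,"dy": 0,"dz": 0,"wx": 0,"wy": 0,"wz": -1},{"dx": 0,"dy": 0,"dz": 0,"wx": 0,"wy": 0,"wz": -1},{"dx": 0,"dy": 0,"dz": 0,"wx": 0,"wy": 0,"wz": -1},{"dx": 0,"dy": 0,"dz": 0,"wx": 0,"wy": 0,"wz": -1},{"dx": 0.044,"dy": 0.027,"dz": -0.006,"wx": 0,"wy": 0,"wz": 0},{"dx": 0.044,"dy": 0.027,"dz": -0.006,"wx": 0,"wy": 0,"wz": 0},{"dx": 0.044,"dy": 0.027,"dz": -0.006,"wx": 0,"wy": 0,"wz": 0},{"dx": 0.044,"dy": 0.027,"dz": -0.006,"wx": 0,"wy": 0,"wz": 0},{"dx": 0.044,"dy": 0.027,"dz": -0.006,"wx": 0,"wy": 0,"wz": 0},{"dx": 0.044,"dy": 0.027,"dz": -0.006,"wx": 0,"wy": 0,"wz": 0}])

```text
clock: 1.82
position: [0.2868, -0.425, 0.263]
orientation: [[0.12, 0.993, -0.0], [0.993, -0.12, 0.0], [0.0, -0.0, -1.0]]
wrist_force: [0.6, -0.1, -0.0]
finger_gap: 0.0914
grip_force: 0.0
```

Call:
move_arm(rows=[{"dx": 0.044,"dy": 0.027,"dz": -0.006,"wx": 0,"wy": 0,"wz": 0},{"dx": 0.044,"dy": 0.027,"dz": -0.006,"wx": 0,"wy": 0,"wz": 0},{"dx": 0.044,"dy": 0.027,"dz": -0.006,"wx": 0,"wy": 0,"wz": 0},{"dx": 0.044,"dy": 0.027,"dz": -0.006,"wx": 0,"wy": 0,"wz": 0},{"dx": 0.044,"dy": 0.027,"dz": -0.006,"wx": 0,"wy": 0,"wz": 0},{"dx": 0.044,"dy": 0.027,"dz": -0.006,"wx": 0,"wy": 0,"wz": 0},{"dx": 0.044,"dy": 0.027,"dz": -0.006,"wx": 0,"wy": 0,"wz": 0},{"dx": 0.044,"dy": 0.027,"dz": -0.006,"wx": 0,"wy": 0,"wz": 0},{"dx": 0,"dy": 0,"dz": 0,"wx": 0,"wy": 0,"wz": 0},{"dx": 0,"dy": 0,"dz": 0,"wx": 0,"wy": 0,"wz": 0}])

```text
clock: 2.65
position: [0.4795, -0.1825, 0.2989]
orientation: [[0.116, 0.993, 0.0], [0.993, -0.116, 0.0], [0.0, 0.0, -1.0]]
wrist_force: [-1.2, -1.2, 0.1]
finger_gap: 0.0914
grip_force: 0.0
```

```bash
python3 - <<'E'
from h import *
import pickle
s=snap('wrist','w1.png');pickle.dump(s,open('w1.pkl','wb'));print(get_obs()['position'],get_obs()['clock'],np.array(s[2]['cam_to_world']).round(3))
E
```

```text
[ 0.47872877 -0.18353022  0.29870473] 2.7 [[ 0.993 -0.112 -0.033  0.49 ]
 [-0.116 -0.952 -0.283 -0.103]
 [ 0.     0.285 -0.959  0.448]
 [ 0.     0.     0.     1.   ]]
```

View pics/w1.png

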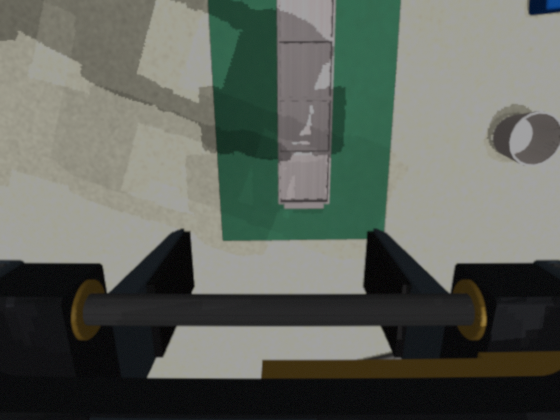

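The wrist view shows the near end of the steel rack at (305,203), with dividers at rows 151, 100 and 42. I'll go forward for the rest of it and the jars.

Call:
move_arm(rows=[{"dx": 0.045,"dy": 0.02,"dz": -0.01,"wx": 0,"wy": 0,"wz": 0},{"dx": 0.045,"dy": 0.02,"dz": -0.01,"wx": 0,"wy": 0,"wz": 0},{"dx": 0.045,"dy": 0.02,"dz": -0.01,"wx": 0,"wy": 0,"wz": 0},{"dx": 0,"dy": 0,"dz": 0,"wx": 0,"wy": 0,"wz": 0},{"dx": 0,"dy": 0,"dz": 0,"wx": 0,"wy": 0,"wz": 0},{"dx": 0,"dy": 0,"dz": 0,"wx": 0,"wy": 0,"wz": 0}])

```text
clock: 3.2
position: [0.5348, -0.09, 0.321]
orientation: [[0.121, 0.993, -0.001], [0.993, -0.121, -0.0], [-0.0, -0.001, -1.0]]
wrist_force: [-0.0, 0.2, 0.5]
finger_gap: 0.0912
grip_force: 0.0
```

```bash
python3 - <<'E'
from h import *
import pickle
s=snap('wrist','w2.png');pickle.dump(s,open('w2.pkl','wb'));print(get_obs()['position'],get_obs()['clock'])
E
```

```text
[ 0.53463163 -0.09026764  0.3210132 ] 3.25
```

Call:
move_arm(rows=[{"dx": 0.05,"dy": 0,"dz": 0,"wx": 0,"wy": 0,"wz": 0},{"dx": 0.05,"dy": 0,"dz": 0,"wx": 0,"wy": 0,"wz": 0},{"dx": 0.05,"dy": 0,"dz": 0,"wx": 0,"wy": 0,"wz": 0},{"dx": 0.05,"dy": 0,"dz": 0,"wx": 0,"wy": 0,"wz": 0},{"dx": 0,"dy": 0,"dz": 0,"wx": 0,"wy": 0,"wz": 0},{"dx": 0,"dy": 0,"dz": 0,"wx": 0,"wy": 0,"wz": 0},{"dx": 0,"dy": 0,"dz": 0,"wx": 0,"wy": 0,"wz": 0}])

```text
clock: 3.83
position: [0.5532, 0.0587, 0.3212]
orientation: [[0.121, 0.993, -0.001], [0.993, -0.121, -0.0], [-0.0, -0.001, -1.0]]
wrist_force: [0.3, 0.6, -1.0]
finger_gap: 0.0914
grip_force: 0.0
```

```bash
python3 - <<'E'
from h import *
import pickle
s=snap('wrist','w3.png');pickle.dump(s,open('w3.pkl','wb'));print(get_obs()['position'],get_obs()['clock'])
a=[cv2.resize(cv2.imread(f'pics/w{i}.png'),(400,300)) for i in(2,3)]
cv2.imwrite('pics/w23.png',np.vstack(a))
V,U=np.mgrid[0:230,0:560];uv=np.c_[U.ravel(),V.ravel()]
for i in(1,2,3):
    p,d,c=pickle.load(open(f'w{i}.pkl','rb'));P=pts(c,d,uv).reshape(230,560,3);ok=d[:230]>0
    x,y,z=np.moveaxis(P,2,0);hsv=cv2.cvtColor(p,cv2.COLOR_RGB2HSV)[:230]
    base=ok&(x>.43)&(x<.62)&(y>-.3)&(y<.4)
    g=base&(hsv[...,0]>60)&(hsv[...,0]<90)&(hsv[...,1]>100);print(i,'tray z',np.median(z[g]))
    r=base&(z>.014)&(z<.024)&~g
    k,l,s,ce=cv2.connectedComponentsWithStats(cv2.dilate(r.astype(np.uint8),np.ones((3,3))))
    for j in range(1,k):
        if s[j,4]>150:
            q=P[(l==j)&r];R=cv2.minAreaRect((q[:,:2]*1000).astype(np.float32));print(' rim',ce[j].round(),s[j,4],np.array(R[0]).round(1),np.array(R[1]).round(1),round(R[2],1),'z',np.median(q[:,2]).round(4))
    for lo,hi in((.078,.09),(.09,.112)):
        m=(base&(z>lo)&(z<hi)).astype(np.uint8);k,l,s,ce=cv2.connectedComponentsWithStats(m)
        for j in range(1,k):
            if s[j,4]>80:
                q=P[l==j];q=q[q[:,2]>np.percentile(q[:,2],90)-.004];C,rad=cv2.minEnclosingCircle((q[:,:2]*1000).astype(np.float32));R=cv2.minAreaRect((q[:,:2]*1000).astype(np.float32));print(' top',ce[j].round(),s[j,4],np.array(C).round(1),round(rad,1),np.array(R[0]).round(1),np.array(R[1]).round(1),round(R[2],1),'z',np.median(q[:,2]).round(4))
    m=base&(abs(z-.069)<.005)&(hsv[...,2]>110);
    if m.sum()>50:
        k,l,s,ce=cv2.connectedComponentsWithStats(m.astype(np.uint8))
        for j in range(1,k):
            if s[j,4]>80:
                q=P[l==j];R=cv2.minAreaRect((q[:,:2]*1000).astype(np.float32));print(' sq',ce[j].round(),s[j,4],np.array(R[0]).round(1),np.array(R[1]).round(1),round(R[2],1))
E
```

```text
[0.55322122 0.05831314 0.32127958] 3.8833
1 tray z 0.003960757690224387
 rim [306. 111.] 2959 [ 519.8 -118.9] [236.5  64.3] 83.8 z 0.0189
2 tray z 0.003946481910872601
 rim [247.  33.] 783 [520.   80.8] [48.7 64.4] 82.1 z 0.0188
 rim [251.  23.] 194 [523.9  81.8] [39.3 16.3] 16.0 z 0.0194
 rim [268. 144.] 2445 [524.3 -73.8] [206.3  64.4] 83.7 z 0.0188
 top [240.   7.] 523 [519.3  82.8] 18.3 [518.7  78. ] [11.5 36.6] 82.4 z 0.1046
3 tray z 0.003932083280837773
 rim [226.  32.] 383 [516.9 221.2] [70.5 18.4] 79.3 z 0.0184
 rim [262.  97.] 1406 [531.2 155.4] [198.   64.3] 81.4 z 0.0189
 rim [267. 200.] 664 [5.325e+02 5.000e-01] [59.1 63.3] 83.5 z 0.0187
 top [246.  18.] 1001 [541.8 220.7] 17.0 [542.  220.5] [32.1 33.2] 85.6 z 0.0849
 top [243.  82.] 1992 [529.3 160.5] 26.1 [529.4 160.5] [51.1 50.9] 76.8 z 0.081
 top [242. 148.] 1369 [520.7  94.1] 21.3 [520.6  94.3] [41.4 41.7] 82.1 z 0.1049
 sq [250.  25.] 539 [541.8 221.1] [40.  40.4] 87.2
```

View pics/w23.png

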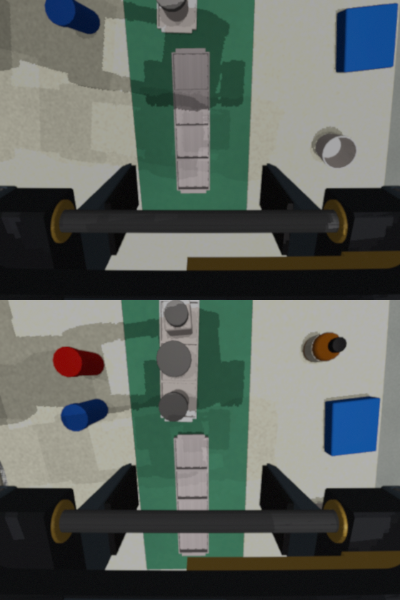

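w2 and w3 show:
- The steel rack with its end lips. The rim is at z 0.0188, the centre about (0.5213, −0.1036) and the row direction 83.8°.
- Tall (243,148), wide (243,82) and square (246,18), with top heights matching the text (0.105, 0.081, 0.085).

The next view covers the neck bottle and checks the dividers.

Call:
move_arm(rows=[{"dx": 0.05,"dy": 0,"dz": 0,"wx": 0,"wy": 0,"wz": 0},{"dx": 0.05,"dy": 0,"dz": 0,"wx": 0,"wy": 0,"wz": 0},{"dx": 0.05,"dy": 0,"dz": 0,"wx": 0,"wy": 0,"wz": 0},{"dx": 0,"dy": 0,"dz": 0,"wx": 0,"wy": 0,"wz": 0},{"dx": 0,"dy": 0,"dz": 0,"wx": 0,"wy": 0,"wz": 0},{"dx": 0,"dy": 0,"dz": 0,"wx": 0,"wy": 0,"wz": 0}])

```text
clock: 4.38
position: [0.567, 0.1702, 0.3212]
orientation: [[0.121, 0.993, -0.0], [0.993, -0.121, -0.001], [-0.001, -0.0, -1.0]]
wrist_force: [0.9, 0.4, -0.1]
finger_gap: 0.0912
grip_force: 0.0
```

```bash
python3 - <<'E'
from h import *
import pickle
s=snap('wrist','w4.png');pickle.dump(s,open('w4.pkl','wb'));print(get_obs()['position'],get_obs()['clock'],get_obs()['orientation'].round(3).tolist())
c1=pickle.load(open('w1.pkl','rb'))[2];print('div',onplane(c1,[[304,151],[304.5,100],[305,42]],.019).round(4))
V,U=np.mgrid[0:230,0:560];uv=np.c_[U.ravel(),V.ravel()]
p,d,c=s;P=pts(c,d,uv).reshape(230,560,3);ok=d[:230]>0
x,y,z=np.moveaxis(P,2,0)
for lo,hi in((.045,.07),(.0775,.0875),(.0965,.103),(.103,.107)):
    m=(ok&(x>.47)&(x<.6)&(y>.03)&(y<.34)&(z>lo)&(z<hi)).astype(np.uint8);k,l,s,ce=cv2.connectedComponentsWithStats(m)
    for j in range(1,k):
        if s[j,4]>60:
            q=P[l==j];C,rad=cv2.minEnclosingCircle((q[:,:2]*1000).astype(np.float32));print(lo,ce[j].round(),s[j,4],np.array(C).round(1),round(rad,1),'z',np.median(q[:,2]).round(4))
E
```

```text
[0.56702805 0.1699021  0.32135123] 4.4333 [[0.122, 0.993, -0.0], [0.993, -0.122, -0.0], [-0.0, -0.0, -1.0]]
div [[ 0.5142 -0.1653  0.019 ]
 [ 0.5205 -0.1061  0.019 ]
 [ 0.5272 -0.0437  0.019 ]]
0.045 [260.  81.] 75 [557.1 276.7] 17.0 z 0.0659
0.045 [252. 128.] 490 [542.5 221.1] 26.5 z 0.0682
0.045 [250. 222.] 183 [523.4 101.6] 18.4 z 0.0581
0.0775 [250.  76.] 78 [548.9 283.4] 13.6 z 0.0787
0.0775 [249. 131.] 775 [542.  221.2] 17.0 z 0.0847
0.0775 [246. 185.] 1558 [529.6 161.4] 25.9 z 0.0809
0.0965 [245.  66.] 446 [549.3 286.2] 11.4 z 0.1008
```

All matches: neck is at (0.549, 0.286), top at 0.101. Wells 1 to 4 are about (0.5315, −0.0086), (0.5246, −0.0722), (0.5178, −0.1358) and (0.5109, −0.1994). I'll move the neck bottle first.

Call:
move_arm(rows=[{"dx": 0.05,"dy": -0.014,"dz": 0,"wx": 0,"wy": 0,"wz": 0},{"dx": 0.05,"dy": -0.014,"dz": 0,"wx": 0,"wy": 0,"wz": 0},{"dx": 0.051,"dy": -0.0143,"dz": 0,"wx": 0,"wy": 0,"wz": 0},{"dx": 0,"dy": 0,"dz": 0.05,"wx": 0,"wy": 0,"wz": 0},{"dx": 0,"dy": 0,"dz": 0.05,"wx": 0,"wy": 0,"wz": 0},{"dx": 0,"dy": 0,"dz": 0.05,"wx": 0,"wy": 0,"wz": 0},{"dx": 0,"dy": 0,"dz": 0.05,"wx": 0,"wy": 0,"wz": 0},{"dx": 0,"dy": 0,"dz": 0.04,"wx": 0,"wy": 0,"wz": 0},{"dx": 0,"dy": 0,"dz": 0,"wx": 0,"wy": 0,"wz": 0},{"dx": 0,"dy": 0,"dz": 0,"wx": 0,"wy": 0,"wz": 0}])

```text
clock: 5.27
position: [0.549, 0.2864, 0.1411]
orientation: [[0.122, 0.993, -0.002], [0.993, -0.122, -0.001], [-0.001, -0.002, -1.0]]
wrist_force: [-0.1, 0.4, 1.1]
finger_gap: 0.0911
grip_force: 0.0
```

Call:
move_arm(rows=[{"dx": 0,"dy": 0,"dz": 0.037,"wx": 0,"wy": 0,"wz": 0},{"dx": 0,"dy": 0,"dz": 0.037,"wx": 0,"wy": 0,"wz": 0},{"dx": 0,"dy": 0,"dz": 0.037,"wx": 0,"wy": 0,"wz": 0},{"dx": 0,"dy": 0,"dz": 0,"wx": 0,"wy": 0,"wz": 0},{"dx": 0,"dy": 0,"dz": 0,"wx": 0,"wy": 0,"wz": 0}])

```text
clock: 5.68
position: [0.5499, 0.2876, 0.0598]
orientation: [[0.121, 0.993, 0.001], [0.993, -0.121, 0.0], [0.0, 0.001, -1.0]]
wrist_force: [0.4, 0.1, 1.4]
finger_gap: 0.0914
grip_force: 0.0
```

Call:
move_arm(rows=[{"dx": 0,"dy": 0,"dz": 0,"wx": 0,"wy": 0,"wz": 0},{"dx": 0,"dy": 0,"dz": 0,"wx": 0,"wy": 0,"wz": 0},{"dx": 0,"dy": 0,"dz": 0,"wx": 0,"wy": 0,"wz": 0},{"dx": 0,"dy": 0,"dz": 0,"wx": 0,"wy": 0,"wz": 0},{"dx": 0,"dy": 0,"dz": 0,"wx": 0,"wy": 0,"wz": 0},{"dx": 0,"dy": 0,"dz": 0,"wx": 0,"wy": 0,"wz": 0},{"dx": 0,"dy": 0,"dz": 0,"wx": 0,"wy": 0,"wz": 0},{"dx": 0,"dy": 0,"dz": 0,"wx": 0,"wy": 0,"wz": 0}], jaw=-1, squeeze=20)

```text
clock: 6.35
position: [0.549, 0.2879, 0.0582]
orientation: [[0.12, 0.993, -0.0], [0.993, -0.12, -0.0], [-0.0, -0.0, -1.0]]
wrist_force: [1.2, 0.7, 1.1]
finger_gap: 0.0416
grip_force: 20.0
```

Call:
move_arm(rows=[{"dx": 0,"dy": 0,"dz": -0.02,"wx": 0,"wy": 0,"wz": 0},{"dx": 0,"dy": 0,"dz": -0.04,"wx": 0,"wy": 0,"wz": 0},{"dx": 0,"dy": 0,"dz": -0.05,"wx": 0,"wy": 0,"wz": 0},{"dx": 0,"dy": 0,"dz": -0.05,"wx": 0,"wy": 0,"wz": 0},{"dx": 0,"dy": 0,"dz": -0.03,"wx": 0,"wy": 0,"wz": 0},{"dx": 0,"dy": 0,"dz": 0,"wx": 0,"wy": 0,"wz": 0},{"dx": -0.02,"dy": 0.001,"dz": 0,"wx": 0,"wy": 0,"wz": 0},{"dx": -0.04,"dy": 0.002,"dz": 0,"wx": 0,"wy": 0,"wz": 0},{"dx": -0.04,"dy": 0.002,"dz": 0,"wx": 0,"wy": 0,"wz": 0},{"dx": -0.04,"dy": 0.002,"dz": 0,"wx": 0,"wy": 0,"wz": 0}])

```text
clock: 7.18
position: [0.5405, 0.1814, 0.1993]
orientation: [[0.119, 0.993, -0.002], [0.993, -0.119, -0.001], [-0.001, -0.002, -1.0]]
wrist_force: [1.0, 0.1, -0.2]
finger_gap: 0.0413
grip_force: 20.0
```

Call:
move_arm(rows=[{"dx": -0.04,"dy": 0.002,"dz": 0,"wx": 0,"wy": 0,"wz": 0},{"dx": -0.04,"dy": 0.002,"dz": 0,"wx": 0,"wy": 0,"wz": 0},{"dx": -0.04,"dy": 0.002,"dz": 0,"wx": 0,"wy": 0,"wz": 0},{"dx": -0.04,"dy": 0.002,"dz": 0,"wx": 0,"wy": 0,"wz": 0},{"dx": -0.04,"dy": 0.002,"dz": 0,"wx": 0,"wy": 0,"wz": 0},{"dx": -0.04,"dy": 0.002,"dz": 0,"wx": 0,"wy": 0,"wz": 0},{"dx": -0.04,"dy": 0.002,"dz": 0,"wx": 0,"wy": 0,"wz": 0},{"dx": -0.04,"dy": 0.002,"dz": 0,"wx": 0,"wy": 0,"wz": 0},{"dx": -0.04,"dy": 0.002,"dz": 0,"wx": 0,"wy": 0,"wz": 0},{"dx": -0.04,"dy": 0.002,"dz": 0,"wx": 0,"wy": 0,"wz": 0}])

```text
clock: 8.02
position: [0.5191, -0.1182, 0.1995]
orientation: [[0.12, 0.993, -0.002], [0.993, -0.12, 0.001], [0.0, -0.002, -1.0]]
wrist_force: [0.6, 0.6, -1.2]
finger_gap: 0.0413
grip_force: 20.0
```

Call:
move_arm(rows=[{"dx": -0.04,"dy": 0.002,"dz": 0,"wx": 0,"wy": 0,"wz": 0},{"dx": -0.04,"dy": 0.002,"dz": 0,"wx": 0,"wy": 0,"wz": 0},{"dx": -0.03,"dy": 0,"dz": 0,"wx": 0,"wy": 0,"wz": 0},{"dx": 0,"dy": 0,"dz": 0,"wx": 0,"wy": 0,"wz": 0},{"dx": 0,"dy": 0,"dz": 0,"wx": 0,"wy": 0,"wz": 0},{"dx": 0,"dy": 0,"dz": 0,"wx": 0,"wy": 0,"wz": 0}])

```text
clock: 8.52
position: [0.5128, -0.1985, 0.1998]
orientation: [[0.12, 0.993, -0.002], [0.993, -0.12, 0.001], [0.001, -0.002, -1.0]]
wrist_force: [-0.2, 0.4, -0.2]
finger_gap: 0.0409
grip_force: 20.0
```

Call:
move_arm(rows=[{"dx": -0.001,"dy": -0.0025,"dz": 0.045,"wx": 0,"wy": 0,"wz": 0},{"dx": 0,"dy": 0,"dz": 0.05,"wx": 0,"wy": 0,"wz": 0},{"dx": 0,"dy": 0,"dz": 0.045,"wx": 0,"wy": 0,"wz": 0},{"dx": 0,"dy": 0,"dz": 0.025,"wx": 0,"wy": 0,"wz": 0},{"dx": 0,"dy": 0,"dz": 0.015,"wx": 0,"wy": 0,"wz": 0},{"dx": 0,"dy": 0,"dz": 0.007,"wx": 0,"wy": 0,"wz": 0},{"dx": 0,"dy": 0,"dz": 0,"wx": 0,"wy": 0,"wz": 0},{"dx": 0,"dy": 0,"dz": 0,"wx": 0,"wy": 0,"wz": 0}])

```text
clock: 9.18
position: [0.5118, -0.1989, 0.0607]
orientation: [[0.119, 0.993, 0.0], [0.993, -0.119, 0.0], [0.0, 0.0, -1.0]]
wrist_force: [-0.2, -0.2, -0.5]
finger_gap: 0.0416
grip_force: 20.0
```

Call:
move_arm(rows=[{"dx": 0,"dy": 0,"dz": 0.003,"wx": 0,"wy": 0,"wz": 0},{"dx": 0,"dy": 0,"dz": 0,"wx": 0,"wy": 0,"wz": 0},{"dx": 0,"dy": 0,"dz": 0,"wx": 0,"wy": 0,"wz": 0}])

```text
clock: 9.43
position: [0.512, -0.1995, 0.0587]
orientation: [[0.12, 0.993, 0.001], [0.993, -0.12, -0.0], [-0.0, 0.001, -1.0]]
wrist_force: [-0.5, -1.2, -0.5]
finger_gap: 0.0415
grip_force: 20.0
```

Call:
move_arm(rows=[{"dx": 0,"dy": 0,"dz": 0,"wx": 0,"wy": 0,"wz": 0},{"dx": 0,"dy": 0,"dz": 0,"wx": 0,"wy": 0,"wz": 0},{"dx": 0,"dy": 0,"dz": 0,"wx": 0,"wy": 0,"wz": 0},{"dx": 0,"dy": 0,"dz": 0,"wx": 0,"wy": 0,"wz": 0},{"dx": 0,"dy": 0,"dz": 0,"wx": 0,"wy": 0,"wz": 0},{"dx": 0,"dy": 0,"dz": 0,"wx": 0,"wy": 0,"wz": 0}], jaw=1)

```text
clock: 9.93
position: [0.5117, -0.1994, 0.0582]
orientation: [[0.12, 0.993, 0.0], [0.993, -0.12, -0.0], [-0.0, 0.0, -1.0]]
wrist_force: [-0.1, 0.0, 0.3]
finger_gap: 0.0782
grip_force: 0.0
```

Call:
move_arm(rows=[{"dx": 0,"dy": 0,"dz": -0.03,"wx": 0,"wy": 0,"wz": 0},{"dx": 0,"dy": 0,"dz": -0.05,"wx": 0,"wy": 0,"wz": 0},{"dx": 0,"dy": 0,"dz": -0.05,"wx": 0,"wy": 0,"wz": 0},{"dx": 0,"dy": 0,"dz": -0.05,"wx": 0,"wy": 0,"wz": 0},{"dx": 0,"dy": 0,"dz": 0,"wx": 0,"wy": 0,"wz": 0}])

```text
clock: 10.35
position: [0.5143, -0.2007, 0.1998]
orientation: [[0.12, 0.993, 0.008], [0.993, -0.12, -0.004], [-0.003, 0.009, -1.0]]
wrist_force: [0.9, -0.7, 1.1]
finger_gap: 0.0908
grip_force: 0.0
```

Call:
move_arm(rows=[{"dx": 0.0468,"dy": -0.0023,"dz": 0,"wx": 0,"wy": 0,"wz": 0},{"dx": 0.0468,"dy": -0.0023,"dz": 0,"wx": 0,"wy": 0,"wz": 0},{"dx": 0.0468,"dy": -0.0023,"dz": 0,"wx": 0,"wy": 0,"wz": 0},{"dx": 0.0468,"dy": -0.0023,"dz": 0,"wx": 0,"wy": 0,"wz": 0},{"dx": 0.0468,"dy": -0.0023,"dz": 0,"wx": 0,"wy": 0,"wz": 0},{"dx": 0.0468,"dy": -0.0023,"dz": 0,"wx": 0,"wy": 0,"wz": 0},{"dx": 0.0468,"dy": -0.0023,"dz": 0,"wx": 0,"wy": 0,"wz": 0},{"dx": 0.0468,"dy": -0.0023,"dz": 0,"wx": 0,"wy": 0,"wz": 0},{"dx": 0.0468,"dy": -0.0023,"dz": 0,"wx": 0,"wy": 0,"wz": 0},{"dx": 0.0468,"dy": -0.0023,"dz": 0,"wx": 0,"wy": 0,"wz": 0}])

```text
clock: 11.18
position: [0.5364, 0.1529, 0.1932]
orientation: [[0.12, 0.993, 0.0], [0.993, -0.12, 0.0], [0.0, 0.0, -1.0]]
wrist_force: [0.7, -0.8, 0.4]
finger_gap: 0.0914
grip_force: 0.0
```

Call:
move_arm(rows=[{"dx": 0.0468,"dy": -0.0023,"dz": 0,"wx": 0,"wy": 0,"wz": 0},{"dx": 0.0468,"dy": -0.0023,"dz": 0,"wx": 0,"wy": 0,"wz": 0},{"dx": 0,"dy": 0,"dz": 0,"wx": 0,"wy": 0,"wz": 0},{"dx": 0,"dy": 0,"dz": 0.05,"wx": 0,"wy": 0,"wz": 0},{"dx": 0,"dy": 0,"dz": 0.04,"wx": 0,"wy": 0,"wz": 0},{"dx": 0,"dy": 0,"dz": 0,"wx": 0,"wy": 0,"wz": 0},{"dx": 0,"dy": 0,"dz": 0,"wx": 0,"wy": 0,"wz": 0}])

```text
clock: 11.77
position: [0.5408, 0.2209, 0.125]
orientation: [[0.12, 0.993, -0.003], [0.993, -0.12, -0.001], [-0.001, -0.003, -1.0]]
wrist_force: [-0.8, -0.3, 0.3]
finger_gap: 0.0912
grip_force: 0.0
```

Call:
move_arm(rows=[{"dx": 0,"dy": 0.001,"dz": 0.05,"wx": 0,"wy": 0,"wz": 0},{"dx": 0,"dy": 0,"dz": 0.035,"wx": 0,"wy": 0,"wz": 0},{"dx": 0,"dy": 0,"dz": 0.015,"wx": 0,"wy": 0,"wz": 0},{"dx": 0,"dy": 0,"dz": 0,"wx": 0,"wy": 0,"wz": 0},{"dx": 0,"dy": 0,"dz": 0,"wx": 0,"wy": 0,"wz": 0}])

```text
clock: 12.18
position: [0.5432, 0.2213, 0.0521]
orientation: [[0.12, 0.993, 0.001], [0.993, -0.12, 0.0], [0.0, 0.001, -1.0]]
wrist_force: [-0.1, 0.0, 0.0]
finger_gap: 0.091
grip_force: 0.0
```

Call:
move_arm(rows=[{"dx": 0,"dy": 0,"dz": 0,"wx": 0,"wy": 0,"wz": 0},{"dx": 0,"dy": 0,"dz": 0,"wx": 0,"wy": 0,"wz": 0},{"dx": 0,"dy": 0,"dz": 0,"wx": 0,"wy": 0,"wz": 0},{"dx": 0,"dy": 0,"dz": 0,"wx": 0,"wy": 0,"wz": 0},{"dx": 0,"dy": 0,"dz": 0,"wx": 0,"wy": 0,"wz": 0},{"dx": 0,"dy": 0,"dz": 0,"wx": 0,"wy": 0,"wz": 0},{"dx": 0,"dy": 0,"dz": 0,"wx": 0,"wy": 0,"wz": 0},{"dx": 0,"dy": 0,"dz": 0,"wx": 0,"wy": 0,"wz": 0}], jaw=-1, squeeze=20)

```text
clock: 12.85
position: [0.5424, 0.2212, 0.0507]
orientation: [[0.12, 0.993, -0.0], [0.993, -0.12, 0.0], [-0.0, -0.0, -1.0]]
wrist_force: [0.8, -0.2, -1.1]
finger_gap: 0.0409
grip_force: 14.6
```

Call:
move_arm(rows=[{"dx": 0,"dy": 0,"dz": -0.02,"wx": 0,"wy": 0,"wz": 0},{"dx": 0,"dy": 0,"dz": -0.04,"wx": 0,"wy": 0,"wz": 0},{"dx": 0,"dy": 0,"dz": -0.05,"wx": 0,"wy": 0,"wz": 0},{"dx": 0,"dy": 0,"dz": -0.05,"wx": 0,"wy": 0,"wz": 0},{"dx": 0,"dy": 0,"dz": -0.03,"wx": 0,"wy": 0,"wz": 0},{"dx": 0,"dy": 0,"dz": 0,"wx": 0,"wy": 0,"wz": 0},{"dx": -0.02,"dy": 0.0006,"dz": 0,"wx": 0,"wy": 0,"wz": 0},{"dx": -0.04,"dy": 0.002,"dz": 0,"wx": 0,"wy": 0,"wz": 0},{"dx": -0.04,"dy": 0.002,"dz": 0,"wx": 0,"wy": 0,"wz": 0},{"dx": -0.04,"dy": 0.002,"dz": 0,"wx": 0,"wy": 0,"wz": 0}])

```text
clock: 13.68
position: [0.5336, 0.1148, 0.1919]
orientation: [[0.119, 0.993, -0.002], [0.993, -0.119, -0.0], [-0.001, -0.002, -1.0]]
wrist_force: [0.3, 0.1, -0.9]
finger_gap: 0.0408
grip_force: 19.5
```

Call:
move_arm(rows=[{"dx": -0.04,"dy": 0.002,"dz": 0,"wx": 0,"wy": 0,"wz": 0},{"dx": -0.04,"dy": 0.002,"dz": 0,"wx": 0,"wy": 0,"wz": 0},{"dx": -0.04,"dy": 0.002,"dz": 0,"wx": 0,"wy": 0,"wz": 0},{"dx": -0.04,"dy": 0.002,"dz": 0,"wx": 0,"wy": 0,"wz": 0},{"dx": -0.04,"dy": 0.002,"dz": 0,"wx": 0,"wy": 0,"wz": 0},{"dx": -0.04,"dy": 0.002,"dz": 0,"wx": 0,"wy": 0,"wz": 0},{"dx": -0.04,"dy": 0.002,"dz": 0,"wx": 0,"wy": 0,"wz": 0},{"dx": -0.04,"dy": 0.002,"dz": 0,"wx": 0,"wy": 0,"wz": 0},{"dx": -0.017,"dy": 0.002,"dz": 0,"wx": 0,"wy": 0,"wz": 0},{"dx": 0,"dy": 0,"dz": 0,"wx": 0,"wy": 0,"wz": 0}])

```text
clock: 14.52
position: [0.517, -0.1389, 0.1921]
orientation: [[0.123, 0.992, -0.001], [0.992, -0.123, 0.0], [-0.0, -0.001, -1.0]]
wrist_force: [-0.2, -0.3, -0.0]
finger_gap: 0.0408
grip_force: 19.5
```

Call:
move_arm(rows=[{"dx": 0,"dy": 0,"dz": 0.045,"wx": 0,"wy": 0,"wz": 0},{"dx": 0,"dy": 0,"dz": 0.05,"wx": 0,"wy": 0,"wz": 0},{"dx": 0,"dy": 0,"dz": 0.045,"wx": 0,"wy": 0,"wz": 0},{"dx": 0,"dy": 0,"dz": 0.025,"wx": 0,"wy": 0,"wz": 0},{"dx": 0,"dy": 0,"dz": 0.015,"wx": 0,"wy": 0,"wz": 0},{"dx": 0,"dy": 0,"dz": 0.009,"wx": 0,"wy": 0,"wz": 0},{"dx": 0,"dy": 0,"dz": 0,"wx": 0,"wy": 0,"wz": 0},{"dx": 0,"dy": 0,"dz": 0,"wx": 0,"wy": 0,"wz": 0},{"dx": 0,"dy": 0,"dz": 0,"wx": 0,"wy": 0,"wz": 0}])

```text
clock: 15.27
position: [0.5179, -0.1359, 0.0516]
orientation: [[0.12, 0.993, 0.0], [0.993, -0.12, -0.0], [-0.0, 0.0, -1.0]]
wrist_force: [0.7, 0.0, -0.6]
finger_gap: 0.0402
grip_force: 20.0
```

Call:
move_arm(rows=[{"dx": 0,"dy": 0,"dz": 0.001,"wx": 0,"wy": 0,"wz": 0},{"dx": 0,"dy": 0,"dz": 0,"wx": 0,"wy": 0,"wz": 0},{"dx": 0,"dy": 0,"dz": 0,"wx": 0,"wy": 0,"wz": 0},{"dx": 0,"dy": 0,"dz": 0,"wx": 0,"wy": 0,"wz": 0},{"dx": 0,"dy": 0,"dz": 0,"wx": 0,"wy": 0,"wz": 0},{"dx": 0,"dy": 0,"dz": 0,"wx": 0,"wy": 0,"wz": 0},{"dx": 0,"dy": 0,"dz": 0,"wx": 0,"wy": 0,"wz": 0}], jaw=1)

```text
clock: 15.85
position: [0.5179, -0.1362, 0.0507]
orientation: [[0.12, 0.993, 0.0], [0.993, -0.12, -0.0], [-0.0, 0.0, -1.0]]
wrist_force: [0.2, -0.1, -0.3]
finger_gap: 0.0838
grip_force: 0.0
```

Call:
move_arm(rows=[{"dx": 0,"dy": 0,"dz": -0.03,"wx": 0,"wy": 0,"wz": 0},{"dx": 0,"dy": 0,"dz": -0.05,"wx": 0,"wy": 0,"wz": 0},{"dx": 0,"dy": 0,"dz": -0.05,"wx": 0,"wy": 0,"wz": 0},{"dx": 0,"dy": 0,"dz": -0.05,"wx": 0,"wy": 0,"wz": 0},{"dx": 0,"dy": 0,"dz": 0,"wx": 0,"wy": 0,"wz": 0},{"dx": 0.0439,"dy": -0.0036,"dz": 0,"wx": 0,"wy": 0,"wz": 0},{"dx": 0.0439,"dy": -0.0036,"dz": 0,"wx": 0,"wy": 0,"wz": 0},{"dx": 0.0439,"dy": -0.0036,"dz": 0,"wx": 0,"wy": 0,"wz": 0},{"dx": 0.0439,"dy": -0.0036,"dz": 0,"wx": 0,"wy": 0,"wz": 0},{"dx": 0.0439,"dy": -0.0036,"dz": 0,"wx": 0,"wy": 0,"wz": 0}])

```text
clock: 16.68
position: [0.5239, 0.0303, 0.1857]
orientation: [[0.12, 0.993, 0.0], [0.993, -0.12, 0.0], [0.0, 0.0, -1.0]]
wrist_force: [0.5, 0.6, 0.2]
finger_gap: 0.0918
grip_force: 0.0
```

Call:
move_arm(rows=[{"dx": 0.0439,"dy": -0.0036,"dz": 0,"wx": 0,"wy": 0,"wz": 0},{"dx": 0.0439,"dy": -0.0036,"dz": 0,"wx": 0,"wy": 0,"wz": 0},{"dx": 0.0439,"dy": -0.0036,"dz": 0,"wx": 0,"wy": 0,"wz": 0},{"dx": 0.0439,"dy": -0.0036,"dz": 0,"wx": 0,"wy": 0,"wz": 0},{"dx": 0,"dy": 0,"dz": 0,"wx": 0,"wy": 0,"wz": 0},{"dx": 0,"dy": 0,"dz": 0.05,"wx": 0,"wy": 0,"wz": 0},{"dx": 0,"dy": 0,"dz": 0.03,"wx": 0,"wy": 0,"wz": 0},{"dx": 0,"dy": 0,"dz": 0,"wx": 0,"wy": 0,"wz": 0},{"dx": 0,"dy": 0,"dz": 0,"wx": 0,"wy": 0,"wz": 0}])

```text
clock: 17.43
position: [0.5286, 0.1606, 0.1253]
orientation: [[0.12, 0.993, -0.002], [0.993, -0.12, -0.0], [-0.001, -0.002, -1.0]]
wrist_force: [0.1, -0.2, 0.1]
finger_gap: 0.0914
grip_force: 0.0
```

Call:
move_arm(rows=[{"dx": 0.002,"dy": 0.001,"dz": 0.05,"wx": 0,"wy": 0,"wz": 0},{"dx": 0,"dy": 0,"dz": 0.035,"wx": 0,"wy": 0,"wz": 0},{"dx": 0,"dy": 0,"dz": 0.015,"wx": 0,"wy": 0,"wz": 0},{"dx": 0,"dy": 0,"dz": 0,"wx": 0,"wy": 0,"wz": 0},{"dx": 0,"dy": 0,"dz": 0,"wx": 0,"wy": 0,"wz": 0}])

```text
clock: 17.85
position: [0.5308, 0.1622, 0.0519]
orientation: [[0.12, 0.993, 0.001], [0.993, -0.12, 0.0], [0.0, 0.001, -1.0]]
wrist_force: [0.7, -0.5, 0.9]
finger_gap: 0.0911
grip_force: 0.0
```

Call:
move_arm(rows=[{"dx": 0,"dy": 0,"dz": 0,"wx": 0,"wy": 0,"wz": 0},{"dx": 0,"dy": 0,"dz": 0,"wx": 0,"wy": 0,"wz": 0},{"dx": 0,"dy": 0,"dz": 0,"wx": 0,"wy": 0,"wz": 0},{"dx": 0,"dy": 0,"dz": 0,"wx": 0,"wy": 0,"wz": 0},{"dx": 0,"dy": 0,"dz": 0,"wx": 0,"wy": 0,"wz": 0},{"dx": 0,"dy": 0,"dz": 0,"wx": 0,"wy": 0,"wz": 0},{"dx": 0,"dy": 0,"dz": 0,"wx": 0,"wy": 0,"wz": 0},{"dx": 0,"dy": 0,"dz": 0,"wx": 0,"wy": 0,"wz": 0}], jaw=-1, squeeze=20)

```text
clock: 18.52
position: [0.5302, 0.1623, 0.0508]
orientation: [[0.12, 0.993, 0.0], [0.993, -0.12, 0.0], [0.0, 0.0, -1.0]]
wrist_force: [-1.3, 0.6, 4.1]
finger_gap: 0.0514
grip_force: 20.0
```

The gap of 51 mm says the pads caught the lid, not the 44 mm body, because I went 3 mm above centre. I'll reopen and go lower.

Call:
move_arm(rows=[{"dx": 0,"dy": 0,"dz": 0,"wx": 0,"wy": 0,"wz": 0},{"dx": 0,"dy": 0,"dz": 0,"wx": 0,"wy": 0,"wz": 0},{"dx": 0,"dy": 0,"dz": 0,"wx": 0,"wy": 0,"wz": 0},{"dx": 0,"dy": 0,"dz": 0,"wx": 0,"wy": 0,"wz": 0},{"dx": 0,"dy": 0,"dz": 0.005,"wx": 0,"wy": 0,"wz": 0},{"dx": 0,"dy": 0,"dz": 0,"wx": 0,"wy": 0,"wz": 0},{"dx": 0,"dy": 0,"dz": 0,"wx": 0,"wy": 0,"wz": 0}], jaw=1)

```text
clock: 19.1
position: [0.53, 0.1622, 0.0466]
orientation: [[0.12, 0.993, -0.0], [0.993, -0.12, -0.0], [-0.0, -0.0, -1.0]]
wrist_force: [-0.1, 0.0, 0.3]
finger_gap: 0.0906
grip_force: 0.0
```

Call:
move_arm(rows=[{"dx": 0,"dy": 0,"dz": 0,"wx": 0,"wy": 0,"wz": 0},{"dx": 0,"dy": 0,"dz": 0,"wx": 0,"wy": 0,"wz": 0},{"dx": 0,"dy": 0,"dz": 0,"wx": 0,"wy": 0,"wz": 0},{"dx": 0,"dy": 0,"dz": 0,"wx": 0,"wy": 0,"wz": 0},{"dx": 0,"dy": 0,"dz": 0,"wx": 0,"wy": 0,"wz": 0},{"dx": 0,"dy": 0,"dz": 0,"wx": 0,"wy": 0,"wz": 0},{"dx": 0,"dy": 0,"dz": 0,"wx": 0,"wy": 0,"wz": 0},{"dx": 0,"dy": 0,"dz": 0,"wx": 0,"wy": 0,"wz": 0}], jaw=-1, squeeze=20)

```text
clock: 19.77
position: [0.5301, 0.1623, 0.0469]
orientation: [[0.12, 0.993, -0.0], [0.993, -0.12, 0.0], [0.0, -0.0, -1.0]]
wrist_force: [0.8, 0.3, 0.9]
finger_gap: 0.0514
grip_force: 20.0
```

```bash
python3 - <<'E'
from h import *
p,d,c=snap('scene','s2.png')
cv2.imwrite('pics/s2c.png',cv2.resize(cv2.imread('pics/s2.png')[90:290,140:400],(780,600),interpolation=cv2.INTER_CUBIC))
E
```

```text
(no output)
```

View pics/s2c.png

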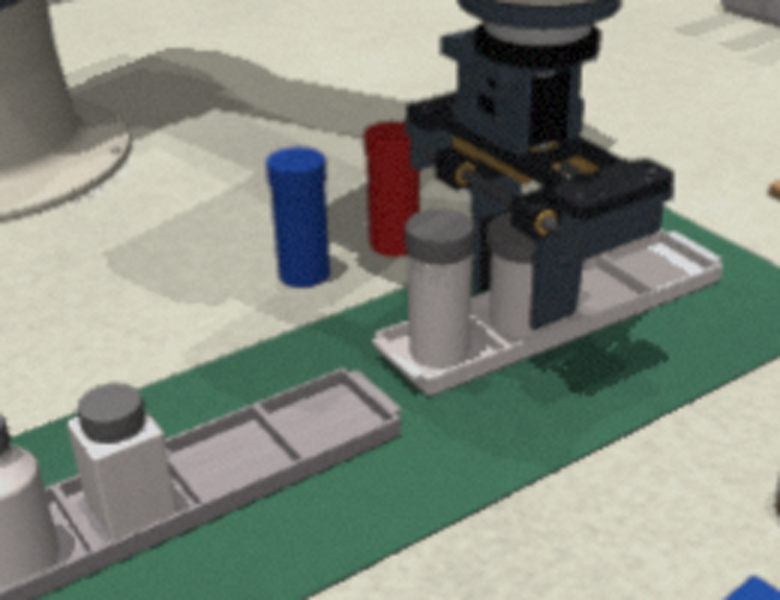

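The pads hold the jar by its lid, centred: the fingers are straight and the lid is the widest part. That grip is stable because the jar hangs below it, so I'll lift gently with more squeeze and check.

Call:
move_arm(rows=[{"dx": 0,"dy": 0,"dz": 0,"wx": 0,"wy": 0,"wz": 0},{"dx": 0,"dy": 0,"dz": 0,"wx": 0,"wy": 0,"wz": 0},{"dx": 0,"dy": 0,"dz": -0.01,"wx": 0,"wy": 0,"wz": 0},{"dx": 0,"dy": 0,"dz": -0.02,"wx": 0,"wy": 0,"wz": 0},{"dx": 0,"dy": 0,"dz": -0.03,"wx": 0,"wy": 0,"wz": 0},{"dx": 0,"dy": 0,"dz": -0.04,"wx": 0,"wy": 0,"wz": 0},{"dx": 0,"dy": 0,"dz": -0.04,"wx": 0,"wy": 0,"wz": 0},{"dx": 0,"dy": 0,"dz": -0.03,"wx": 0,"wy": 0,"wz": 0},{"dx": 0,"dy": 0,"dz": -0.02,"wx": 0,"wy": 0,"wz": 0},{"dx": 0,"dy": 0,"dz": 0,"wx": 0,"wy": 0,"wz": 0}], squeeze=35)

```text
clock: 20.65
position: [0.5316, 0.1626, 0.1931]
orientation: [[0.12, 0.993, 0.005], [0.993, -0.12, 0.001], [0.002, 0.005, -1.0]]
wrist_force: [0.4, -0.5, -0.5]
finger_gap: 0.0513
grip_force: 35.0
```

```bash
python3 - <<'E'
from h import *
p,d,c=snap('scene','s3.png')
cv2.imwrite('pics/s3c.png',cv2.resize(cv2.imread('pics/s3.png')[50:250,220:420],(500,500),interpolation=cv2.INTER_CUBIC))
E
```

```text
(no output)
```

View pics/s3c.png

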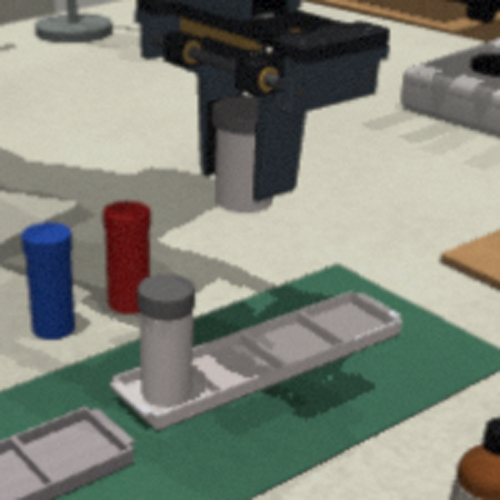

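The wide jar is held upright at (240,155) in the crop. I'll carry it on to well_2.

Call:
move_arm(rows=[{"dx": -0.02,"dy": 0.0033,"dz": 0,"wx": 0,"wy": 0,"wz": 0},{"dx": -0.038,"dy": 0.0033,"dz": 0,"wx": 0,"wy": 0,"wz": 0},{"dx": -0.038,"dy": 0.0033,"dz": 0,"wx": 0,"wy": 0,"wz": 0},{"dx": -0.038,"dy": 0.0033,"dz": 0,"wx": 0,"wy": 0,"wz": 0},{"dx": -0.038,"dy": 0.0033,"dz": 0,"wx": 0,"wy": 0,"wz": 0},{"dx": -0.038,"dy": 0.0033,"dz": 0,"wx": 0,"wy": 0,"wz": 0},{"dx": -0.038,"dy": 0.0033,"dz": 0,"wx": 0,"wy": 0,"wz": 0},{"dx": -0.038,"dy": 0.0033,"dz": 0,"wx": 0,"wy": 0,"wz": 0},{"dx": -0.0235,"dy": 0.0033,"dz": 0,"wx": 0,"wy": 0,"wz": 0},{"dx": 0,"dy": 0,"dz": 0,"wx": 0,"wy": 0,"wz": 0}])

```text
clock: 21.53
position: [0.5239, -0.0738, 0.1883]
orientation: [[0.123, 0.992, -0.001], [0.992, -0.123, -0.0], [-0.001, -0.001, -1.0]]
wrist_force: [1.1, 0.1, -1.8]
finger_gap: 0.0512
grip_force: 35.0
```

Call:
move_arm(rows=[{"dx": 0,"dy": 0,"dz": 0.04,"wx": 0,"wy": 0,"wz": 0},{"dx": 0,"dy": 0,"dz": 0.05,"wx": 0,"wy": 0,"wz": 0},{"dx": 0,"dy": 0,"dz": 0.045,"wx": 0,"wy": 0,"wz": 0},{"dx": 0,"dy": 0,"dz": 0.025,"wx": 0,"wy": 0,"wz": 0},{"dx": 0,"dy": 0,"dz": 0.015,"wx": 0,"wy": 0,"wz": 0},{"dx": 0,"dy": 0,"dz": 0.011,"wx": 0,"wy": 0,"wz": 0},{"dx": 0,"dy": 0,"dz": 0,"wx": 0,"wy": 0,"wz": 0},{"dx": 0,"dy": 0,"dz": 0,"wx": 0,"wy": 0,"wz": 0},{"dx": 0,"dy": 0,"dz": 0,"wx": 0,"wy": 0,"wz": 0}])

```text
clock: 22.28
position: [0.5248, -0.0707, 0.0505]
orientation: [[0.12, 0.993, 0.001], [0.993, -0.12, -0.0], [-0.0, 0.001, -1.0]]
wrist_force: [0.3, 0.2, -0.0]
finger_gap: 0.0509
grip_force: 35.0
```

Call:
move_arm(rows=[{"dx": 0,"dy": 0,"dz": 0.003,"wx": 0,"wy": 0,"wz": 0},{"dx": 0,"dy": 0,"dz": 0,"wx": 0,"wy": 0,"wz": 0},{"dx": 0,"dy": 0,"dz": 0,"wx": 0,"wy": 0,"wz": 0}])

```text
clock: 22.53
position: [0.5246, -0.0709, 0.0481]
orientation: [[0.12, 0.993, 0.001], [0.993, -0.12, -0.0], [-0.0, 0.001, -1.0]]
wrist_force: [0.2, -0.2, -1.6]
finger_gap: 0.0511
grip_force: 35.0
```

Call:
move_arm(rows=[{"dx": 0,"dy": 0,"dz": 0,"wx": 0,"wy": 0,"wz": 0},{"dx": 0,"dy": 0,"dz": 0,"wx": 0,"wy": 0,"wz": 0},{"dx": 0,"dy": 0,"dz": 0,"wx": 0,"wy": 0,"wz": 0},{"dx": 0,"dy": 0,"dz": 0,"wx": 0,"wy": 0,"wz": 0},{"dx": 0,"dy": 0,"dz": 0,"wx": 0,"wy": 0,"wz": 0},{"dx": 0,"dy": 0,"dz": 0,"wx": 0,"wy": 0,"wz": 0},{"dx": 0,"dy": 0,"dz": 0,"wx": 0,"wy": 0,"wz": 0}], jaw=1)

```text
clock: 23.12
position: [0.5244, -0.0708, 0.0477]
orientation: [[0.12, 0.993, -0.0], [0.993, -0.12, 0.0], [0.0, -0.0, -1.0]]
wrist_force: [0.3, 0.5, -0.6]
finger_gap: 0.091
grip_force: 0.0
```

Call:
move_arm(rows=[{"dx": 0,"dy": 0,"dz": -0.03,"wx": 0,"wy": 0,"wz": 0},{"dx": 0,"dy": 0,"dz": -0.05,"wx": 0,"wy": 0,"wz": 0},{"dx": 0,"dy": 0,"dz": -0.05,"wx": 0,"wy": 0,"wz": 0},{"dx": 0,"dy": 0,"dz": -0.05,"wx": 0,"wy": 0,"wz": 0},{"dx": 0,"dy": 0,"dz": 0,"wx": 0,"wy": 0,"wz": 0},{"dx": 0.0435,"dy": -0.0064,"dz": 0,"wx": 0,"wy": 0,"wz": 0},{"dx": 0.0435,"dy": -0.0064,"dz": 0,"wx": 0,"wy": 0,"wz": 0},{"dx": 0.0435,"dy": -0.0064,"dz": 0,"wx": 0,"wy": 0,"wz": 0},{"dx": 0.0435,"dy": -0.0064,"dz": 0,"wx": 0,"wy": 0,"wz": 0},{"dx": 0.0435,"dy": -0.0064,"dz": 0,"wx": 0,"wy": 0,"wz": 0}])

```text
clock: 23.95
position: [0.5198, 0.0954, 0.1827]
orientation: [[0.12, 0.993, 0.0], [0.993, -0.12, -0.0], [0.0, 0.0, -1.0]]
wrist_force: [0.7, -0.4, 0.7]
finger_gap: 0.0913
grip_force: 0.0
```

Call:
move_arm(rows=[{"dx": 0,"dy": 0,"dz": 0,"wx": 0,"wy": 0,"wz": 0},{"dx": 0,"dy": 0,"dz": 0.04,"wx": 0,"wy": 0,"wz": 0},{"dx": 0,"dy": 0,"dz": 0.03,"wx": 0,"wy": 0,"wz": 0},{"dx": 0,"dy": 0,"dz": 0,"wx": 0,"wy": 0,"wz": 0},{"dx": 0,"dy": 0,"dz": 0,"wx": 0,"wy": 0,"wz": 0}])

```text
clock: 24.37
position: [0.5196, 0.0938, 0.1298]
orientation: [[0.12, 0.993, -0.002], [0.993, -0.12, -0.0], [-0.0, -0.002, -1.0]]
wrist_force: [-0.1, -1.1, 0.5]
finger_gap: 0.091
grip_force: 0.0
```

Call:
move_arm(rows=[{"dx": 0,"dy": 0.001,"dz": 0.045,"wx": 0,"wy": 0,"wz": 0},{"dx": 0,"dy": 0,"dz": 0.035,"wx": 0,"wy": 0,"wz": 0},{"dx": 0,"dy": 0,"dz": 0.013,"wx": 0,"wy": 0,"wz": 0},{"dx": 0,"dy": 0,"dz": 0,"wx": 0,"wy": 0,"wz": 0},{"dx": 0,"dy": 0,"dz": 0,"wx": 0,"wy": 0,"wz": 0}])

```text
clock: 24.78
position: [0.5215, 0.0938, 0.0615]
orientation: [[0.12, 0.993, 0.001], [0.993, -0.12, 0.0], [0.0, 0.001, -1.0]]
wrist_force: [0.1, 0.7, -0.3]
finger_gap: 0.0913
grip_force: 0.0
```

Call:
move_arm(rows=[{"dx": 0,"dy": 0,"dz": 0,"wx": 0,"wy": 0,"wz": 0},{"dx": 0,"dy": 0,"dz": 0,"wx": 0,"wy": 0,"wz": 0},{"dx": 0,"dy": 0,"dz": 0,"wx": 0,"wy": 0,"wz": 0},{"dx": 0,"dy": 0,"dz": 0,"wx": 0,"wy": 0,"wz": 0},{"dx": 0,"dy": 0,"dz": 0,"wx": 0,"wy": 0,"wz": 0},{"dx": 0,"dy": 0,"dz": 0,"wx": 0,"wy": 0,"wz": 0},{"dx": 0,"dy": 0,"dz": 0,"wx": 0,"wy": 0,"wz": 0},{"dx": 0,"dy": 0,"dz": 0,"wx": 0,"wy": 0,"wz": 0}], jaw=-1, squeeze=25)

```text
clock: 25.45
position: [0.5209, 0.0939, 0.0604]
orientation: [[0.12, 0.993, -0.0], [0.993, -0.12, -0.0], [-0.0, -0.0, -1.0]]
wrist_force: [-1.1, -0.6, 1.5]
finger_gap: 0.0416
grip_force: 25.0
```

Call:
move_arm(rows=[{"dx": 0,"dy": 0,"dz": -0.02,"wx": 0,"wy": 0,"wz": 0},{"dx": 0,"dy": 0,"dz": -0.05,"wx": 0,"wy": 0,"wz": 0},{"dx": 0,"dy": 0,"dz": -0.04,"wx": 0,"wy": 0,"wz": 0},{"dx": 0,"dy": 0,"dz": 0,"wx": 0,"wy": 0,"wz": 0},{"dx": -0.02,"dy": 0.006,"dz": 0,"wx": 0,"wy": 0,"wz": 0},{"dx": -0.03,"dy": 0.006,"dz": 0,"wx": 0,"wy": 0,"wz": 0},{"dx": -0.034,"dy": 0.0066,"dz": 0,"wx": 0,"wy": 0,"wz": 0},{"dx": -0.03,"dy": 0.006,"dz": 0,"wx": 0,"wy": 0,"wz": 0},{"dx": -0.02,"dy": 0.006,"dz": 0,"wx": 0,"wy": 0,"wz": 0},{"dx": 0,"dy": 0,"dz": 0,"wx": 0,"wy": 0,"wz": 0}])

```text
clock: 26.28
position: [0.532, -0.0112, 0.1426]
orientation: [[0.122, 0.993, 0.0], [0.993, -0.122, -0.001], [-0.001, 0.0, -1.0]]
wrist_force: [-0.3, -0.7, -1.1]
finger_gap: 0.042
grip_force: 25.0
```

Call:
move_arm(rows=[{"dx": 0,"dy": 0,"dz": 0,"wx": 0,"wy": 0,"wz": 0},{"dx": 0,"dy": 0,"dz": 0.04,"wx": 0,"wy": 0,"wz": 0},{"dx": 0,"dy": 0,"dz": 0.04,"wx": 0,"wy": 0,"wz": 0},{"dx": 0,"dy": 0,"dz": 0.018,"wx": 0,"wy": 0,"wz": 0},{"dx": 0,"dy": 0,"dz": 0.011,"wx": 0,"wy": 0,"wz": 0},{"dx": 0,"dy": 0,"dz": 0,"wx": 0,"wy": 0,"wz": 0},{"dx": 0,"dy": 0,"dz": 0,"wx": 0,"wy": 0,"wz": 0},{"dx": 0,"dy": 0,"dz": 0,"wx": 0,"wy": 0,"wz": 0}])

```text
clock: 26.95
position: [0.532, -0.0083, 0.0617]
orientation: [[0.12, 0.993, 0.001], [0.993, -0.12, -0.0], [0.0, 0.001, -1.0]]
wrist_force: [-0.5, -0.4, -1.7]
finger_gap: 0.0414
grip_force: 25.0
```

Next I release, rise, and back away toward +y so the wrist camera can see the rack.

Call:
move_arm(rows=[{"dx": 0,"dy": 0,"dz": 0.001,"wx": 0,"wy": 0,"wz": 0},{"dx": 0,"dy": 0,"dz": 0,"wx": 0,"wy": 0,"wz": 0},{"dx": 0,"dy": 0,"dz": 0,"wx": 0,"wy": 0,"wz": 0},{"dx": 0,"dy": 0,"dz": 0,"wx": 0,"wy": 0,"wz": 0}])

```text
clock: 27.28
position: [0.5318, -0.0087, 0.0607]
orientation: [[0.12, 0.993, 0.0], [0.993, -0.12, -0.0], [0.0, 0.0, -1.0]]
wrist_force: [-0.6, -0.2, -1.0]
finger_gap: 0.0415
grip_force: 25.0
```

Call:
move_arm(rows=[{"dx": 0,"dy": 0,"dz": 0,"wx": 0,"wy": 0,"wz": 0},{"dx": 0,"dy": 0,"dz": 0,"wx": 0,"wy": 0,"wz": 0},{"dx": 0,"dy": 0,"dz": 0,"wx": 0,"wy": 0,"wz": 0},{"dx": 0,"dy": 0,"dz": 0,"wx": 0,"wy": 0,"wz": 0},{"dx": 0,"dy": 0,"dz": 0,"wx": 0,"wy": 0,"wz": 0},{"dx": 0,"dy": 0,"dz": 0,"wx": 0,"wy": 0,"wz": 0},{"dx": 0,"dy": 0,"dz": 0,"wx": 0,"wy": 0,"wz": 0}], jaw=1)

```text
clock: 27.87
position: [0.5316, -0.0086, 0.0604]
orientation: [[0.12, 0.993, -0.0], [0.993, -0.12, 0.0], [0.0, -0.0, -1.0]]
wrist_force: [-0.1, 0.5, 0.3]
finger_gap: 0.0853
grip_force: 0.0
```

Call:
move_arm(rows=[{"dx": 0,"dy": 0,"dz": -0.03,"wx": 0,"wy": 0,"wz": 0},{"dx": 0,"dy": 0,"dz": -0.05,"wx": 0,"wy": 0,"wz": 0},{"dx": 0,"dy": 0,"dz": -0.05,"wx": 0,"wy": 0,"wz": 0},{"dx": 0,"dy": 0,"dz": -0.05,"wx": 0,"wy": 0,"wz": 0},{"dx": 0,"dy": 0,"dz": -0.05,"wx": 0,"wy": 0,"wz": 0},{"dx": 0,"dy": 0,"dz": -0.05,"wx": 0,"wy": 0,"wz": 0},{"dx": 0,"dy": 0,"dz": -0.05,"wx": 0,"wy": 0,"wz": 0},{"dx": 0,"dy": 0,"dz": -0.05,"wx": 0,"wy": 0,"wz": 0},{"dx": 0,"dy": 0,"dz": 0,"wx": 0,"wy": 0,"wz": 0}])

```text
clock: 28.62
position: [0.5339, -0.0089, 0.3526]
orientation: [[0.12, 0.993, 0.01], [0.993, -0.12, -0.001], [-0.0, 0.01, -1.0]]
wrist_force: [1.2, -0.3, 1.7]
finger_gap: 0.0911
grip_force: 0.0
```

Call:
move_arm(rows=[{"dx": -0.05,"dy": 0,"dz": 0,"wx": 0,"wy": 0,"wz": 0},{"dx": -0.05,"dy": 0,"dz": 0,"wx": 0,"wy": 0,"wz": 0},{"dx": -0.05,"dy": 0,"dz": 0,"wx": 0,"wy": 0,"wz": 0},{"dx": -0.05,"dy": 0,"dz": 0,"wx": 0,"wy": 0,"wz": 0},{"dx": -0.05,"dy": 0,"dz": 0,"wx": 0,"wy": 0,"wz": 0},{"dx": -0.05,"dy": 0,"dz": 0,"wx": 0,"wy": 0,"wz": 0},{"dx": 0,"dy": 0,"dz": 0,"wx": 0,"wy": 0,"wz": 0},{"dx": 0,"dy": 0,"dz": 0,"wx": 0,"wy": 0,"wz": 0},{"dx": 0,"dy": 0,"dz": 0,"wx": 0,"wy": 0,"wz": 0}])

```text
clock: 29.37
position: [0.5045, -0.2318, 0.3452]
orientation: [[0.121, 0.993, -0.0], [0.993, -0.121, 0.001], [0.001, -0.0, -1.0]]
wrist_force: [0.1, 0.3, -0.2]
finger_gap: 0.0916
grip_force: 0.0
```

```bash
python3 - <<'E'
from h import *
s=snap('wrist','w5.png');sc=snap('scene','s5.png');print(get_obs()['position'],get_obs()['clock'])
cv2.imwrite('pics/f.png',np.vstack([cv2.resize(cv2.imread('pics/'+n),(400,300)) for n in('w5.png','s5.png')]))
V,U=np.mgrid[0:420,0:560];uv=np.c_[U.ravel(),V.ravel()]
p,d,c=s;P=pts(c,d,uv).reshape(420,560,3);ok=d>0
x,y,z=np.moveaxis(P,2,0)
b=ok&(x>.46)&(x<.58)&(y>-.26)&(y<.06)&(U<0+560)
for lo,hi in((.0775,.0875),(.0965,.1025),(.1025,.108)):
    m=(b&(z>lo)&(z<hi)).astype(np.uint8);k,l,st,ce=cv2.connectedComponentsWithStats(m)
    for j in range(1,k):
        if st[j,4]>60:
            q=P[l==j];C,rad=cv2.minEnclosingCircle((q[:,:2]*1000).astype(np.float32));print(lo,ce[j].round(),st[j,4],np.array(C).round(1),round(rad,1),'z',np.median(q[:,2]).round(4))
m=b&(z>.0165)&(z<.021);q=P[m];R=cv2.minAreaRect((q[:,:2]*1000).astype(np.float32));print('rim',R)
E
```

```text
[ 0.50474035 -0.23096379  0.34540487] 29.4667
0.0775 [277.  23.] 1927 [524.  -72.4] 25.9 z 0.0809
0.0775 [280.  86.] 750 [ 519.2 -137.3] 16.9 z 0.085
0.0965 [282. 145.] 315 [ 513.1 -200.7] 11.2 z 0.1008
rim ((517.8281860351562, -136.0576171875), (202.8769989013672, 64.38243865966797), 83.86430358886719)
```

View pics/f.png

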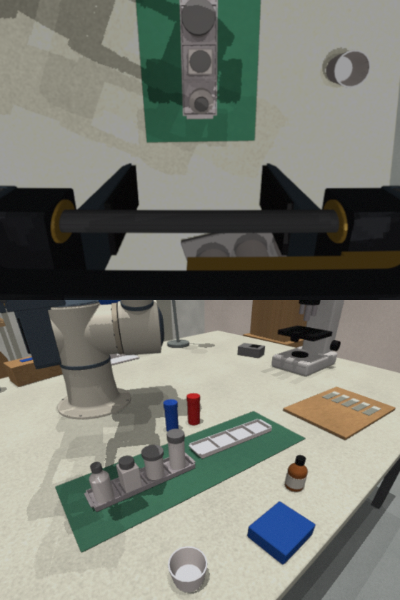

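The final pictures show the four jars upright in the steel rack, in the order neck, square, wide, tall from well_4 to well_1. Their tops measure 0.101, 0.085 and 0.081 (tall was out of the wrist view), and the three measured jars are within about 3 mm of the well centres. The bystanders are unmoved.

```bash
python3 -c "
from rig import *
print(job_done())"
```

```text
the job is handed in; nothing more can be done
None
```

I moved all four jars into the steel rack in reverse order, well_1 to well_4 holding tall, wide, square and neck, and handed the job in at about 29.5 s; no verdict came back.

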